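Swing the tube rack home in its dock and close the keeper

ROBOT

A 6-joint arm with a two-finger parallel gripper is mounted at the origin on a cart in front of the work surface, level with it; the furniture and walls round the work are solid. World frame = base frame: x ahead of the robot, y to its left, z up, the work surface at z = 0. Lengths are in m, angles in degrees, forces in N, time in s.
With the tool pointing down it reaches from about 0.3 to 0.875 m from the base axis. Payload 6.4 kg.
Tool frame: the origin (TCP) lies at the very end of the fingers, on their centre line; the grasp point (between the pads) lies 19 mm behind it; z points along the fingers, y is the line along which they close (so a half turn about z gives the same grasp; the last joint's range is limited). The gripper opens to 85 mm and grips with 20 to 120 N. Pads are 22 mm wide; open, the fingers measure 114 mm over their backs; the gripper's body (76 mm by 85 mm) begins 54 mm behind the grasp point. The pads swing forward as they close: fully open they stand 13 mm farther back than shut.
Start: joints at [-83.096, 10.359, 92.074, -0, 77.567, -11.82], TCP at [0.185, -0.545, 0.231] pointing down, gripper open.
Joint ranges: [-171.53, 171.53], [-51.25, 118.39], [17.06, 147.69], [-65.23, 245.23], [0, 150.52], [-178.68, 178.68]. Speed limits (degrees/s): [147.25, 147.25, 172.46, 180, 180, 180].

INTERFACE

Orientations are given as a 3x3 rotation matrix whose columns are the frame's x, y, z axes.
In Python, from cell import bot, viewer, job gives the robot as it stands. The module is installed in compiled form; this text tells all that it offers.
- The arm moves only by the tool jog_arm, never from a script. Its argument "targets" is a list of rows, each an object of numbers: "tx", "ty", "tz": the shift along the tool's x, y, z in m; "ax", "ay", "az": the turn, a rotation vector about the tool's x, y, z in degrees. A call has 1 to 5 rows; each row is the pose to reach, as a shift and turn from the pose commanded when the call began, along the tool's axes at that moment; what a row does not reach only later rows make up. A row lasts 1/8 s, in which the tool goes at most 62.5 mm and 10.7 degrees, less where a joint would pass 70% of its speed; a pose out of reach is approached as far as the arm can. A call with a gripper value outside its range is refused whole. "grip" is the opening, from 0 (shut) to 1 (fully open), set as the call begins (left out, the last holds). The fingers move at their own pace and stop on an object; "newtons" is the grip in N (left out, the last holds). Time passes only in rows, so rows that repeat a pose let the fingers close. It gives the time, the measured TCP pose, the force, the opening and the grip force at its end, in the units of the state.
- bot.state(): the state, without advancing time (a new reading comes with each control period).
- viewer.camera(name): name is "scene" or "top" or "wrist"; returns the picture (480x640x3 uint8, red, green, blue); there is no depth.
- viewer.camera_model(name): a dict with "fx", "fy", "cx", "cy" (pixels), "world_to_cam" (4x4, takes a point from world to camera coordinates). Camera axes: x right, y down, z forward; pixel columns grow to the right and rows downward; lengths in m; the calibration is good to about 2 mm. The wrist camera is an equidistant fisheye: a pixel r from the principal point sees the ray r / f radians off the axis. A picture is of the moment at which its call begins: read the wrist's pose just before it. camera_model takes no time and is no camera call; for the wrist camera it gives the pose at the moment of the call.
- job.finish_job(): hands the job in; it is judged then, once.
The state is a dict: "time_s": time; "q": joint angles; "dq": joint speeds; "effort": joint torques, N m; "ee_pos": TCP position; "eef_rot": TCP orientation; "force": force on the tool from outside, world axes, zero at the start; "ft_torque": the same for the moment, N m; "grip_width": opening from 0.0 (shut) to 1.0 (fully open); "gripper_force": force on a finger pad.
Only numpy, scipy, OpenCV 4.12 (cv2) and the standard library are available. Lean on these libraries where they do the work, as an engineer would, in place of code of your own. Each camera call takes 0.05 s, during which the arm holds its last target. There are 200 camera calls.

TASK

With a fingertip near its free end, push the tube rack round about its heel, leaving the heel in the corner of the dock, until its back meets the rubber-nosed stop screw, and hold it pressed there with about 10 N for a second, never over 25 N. Then push the keeper arm round against the front of the rack, gently (never over 20 N), so that the rack stays between buffer and keeper, and let go. Do not lift or tip the rack or disturb the white vial and the bottle beside the dock.

Things in the scene. Friction and masses are not known exactly. Their poses are not given: they have to be found in the camera images.
- dock: Fixed U-shaped aluminium dock, open to the robot. Origin on the bench at its heel corner; x points to the back, y to the left, z up. Arms 12 mm high: heel arm y -30 to -2 mm, back beam x 80 to 100, keeper arm y 224 to 246. At the heel corner a wall (face y=0, x 4 to 60) and an upright pin (14 mm diameter, centre x -7, y 6), both 60 mm high, hold the rack's heel.
- stop_block (a point): Foot of the stop block's front face (dock x 80, y 165 mm); block 34 mm wide, 66 high. Through it along dock x, 36 mm above the bench, runs a thumbscrew with a rubber buffer (18 mm wide, z 16 to 56) on its nose. The buffer's face stands 22 to 36 mm in front of this face: its setting differs each time, is not reported and must be felt. It is sprung: 1 mm per 3 N, 8 mm at most. The screw does not shift.
- rack_mid (a point): Centre (half-way up) of the loose rack: 58 mm wide (x, front to back), 200 long (y, heel to free end), 61 high, 0.2 to 0.4 kg. It stands in the dock, free end swung 0.4 to 0.7 rad out towards the robot. Push its flat front some 25 to 35 mm from the free end, at the buffer's height; leaning down on it makes it drag on the bench. Home, it stands 0 to 0.11 rad from dock y, back on the buffer.
- rack_heel (a point): Heel corner of the rack (front, heel end), 30 mm above the bench: it pivots about this corner, against the dock's heel pin. At the start it lies 6 to 9 mm in dock x and 2 to 6 mm in dock y from the dock's origin.
- keeper (a joint): Angle (rad) of the keeper, a flat steel arm 12 mm high, 8 thick, turning in the level on a post (18 mm diameter, dock x -30, y 234 mm). 0: points along dock +y; 1.57: along dock -x; grows counter-clockwise from above, start 1.0 to 1.8, and meets the front of a rack that is home at about 3.2 to 3.5. Its hinge is stiff (0.08 N m) and stays where it is left.
- keeper_pad (a point): Middle of the upright round pad at the keeper's end: 14 mm diameter, 18 high, 75 mm from the hinge, 51 mm above the bench. Push the pad, or the arm near it, sideways.
- vial_mid (a point): Middle of the loose white vial, 25 mm diameter, 54 mm high, a bystander.
- sample_mid (a point): Middle of the loose bottle with the blue cap, 62 mm diameter, 118 mm high, a bystander.

How it is judged:
By the outcome, as a careful person would: the job done as asked, in the order asked, and still so for the second after the job is handed in, with the robot touching nothing.
It also fails if it takes over 70 s, if anything falls off the work surface, if the arm or the gripper's body presses on something with over 40 N, if the wrist force passes 120 N, or if a joint passes its speed limit or range.

## Working session

There is one attempt and no reset: what is moved stays moved. The work goes in short steps, Python scripts to look and compute and a tool call to move; the robot and the scene stay as the last step left them, time stands still between calls to the robot, and variables do not carry over. Pictures are saved under pics/ and viewed, at most 10 in all, crops included, and the job is handed in when it is done.

Besides the shell and the picture viewer there is one more tool, called after "Call:" as name([rows], argument=value, ...), one row to a line, values as JSON. jog_arm: Moves the arm, as the interface text tells. Its arguments: {"type":"object","properties":{"targets":{"type":"array"},"grip":{"type":"number"},"newtons":{"type":"number"}},"required":["targets"]}

```bash
mkdir -p pics
python3 - <<'E'
from cell import bot, viewer
import cv2, numpy as np
s=bot.state(); print(s)
for n in("scene","top"):
    im=viewer.camera(n); cv2.imwrite(f"pics/{n}0.png",im[:,:,::-1]); m=viewer.camera_model(n); print(n,m)
E
```

```text
{'time_s': 0.0, 'q': array([-8.30961308e+01,  1.04022946e+01,  9.21312570e+01,  1.61929056e-03,
        7.75649607e+01, -1.18191247e+01]), 'dq': array([ 0.01656679,  0.00336583, -0.01791523, -0.05512943, -0.04714289,
       -0.08120314]), 'effort': array([-1.54761463e-03, -4.44885921e+01, -3.51336086e+01, -4.67673854e-04,
        9.29466274e-03,  1.68520336e-05]), 'ee_pos': array([ 0.18454007, -0.54401911,  0.23038356]), 'eef_rot': array([[ 9.47083528e-01,  3.20987162e-01, -1.79275295e-04],
       [ 3.20986988e-01, -9.47082060e-01,  1.71021401e-03],
       [ 3.79168325e-04, -1.67726056e-03, -9.99998522e-01]]), 'force': array([0.78817267, 0.2131914 , 0.39251914]), 'ft_torque': array([-0.03791205, -0.01473398, -0.01308093]), 'gripper_force': 0.0, 'grip_width': 0.998629998478809}
scene {'fx': 474.7035069667566, 'fy': 474.7035069667566, 'cx': 321.65050873642656, 'cy': 234.28130795396675, 'world_to_cam': array([[-0.58612396, -0.80992391, -0.02195337,  0.30935257],
       [-0.36233851,  0.28625886, -0.88699869,  0.30221417],
       [ 0.7246858 , -0.51193663, -0.4612498 ,  0.39214791],
       [ 0.        ,  0.        ,  0.        ,  1.        ]])}
top {'fx': 538.4680851738983, 'fy': 538.4680851738983, 'cx': 318.8414153322723, 'cy': 239.91658736722772, 'world_to_cam': array([[ 0.0031617 , -0.99995471, -0.00897686, -0.04323597],
       [-0.99729041, -0.00249324, -0.07352296,  0.61291326],
       [ 0.07349725,  0.00918499, -0.99725312,  1.13770744],
       [ 0.        ,  0.        ,  0.        ,  1.        ]])}
```

View pics/top0.png

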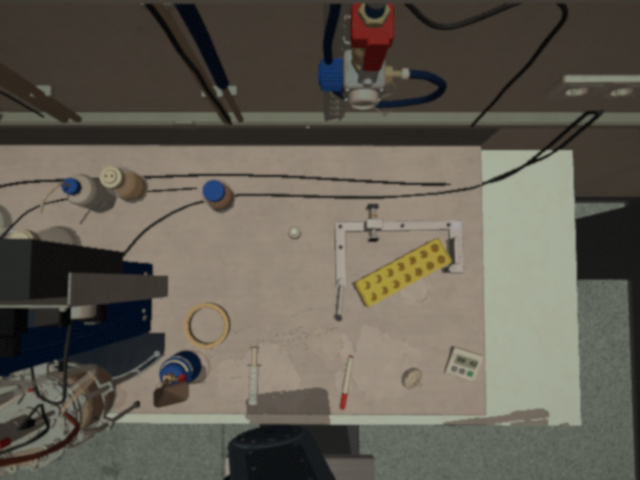

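View pics/scene0.png

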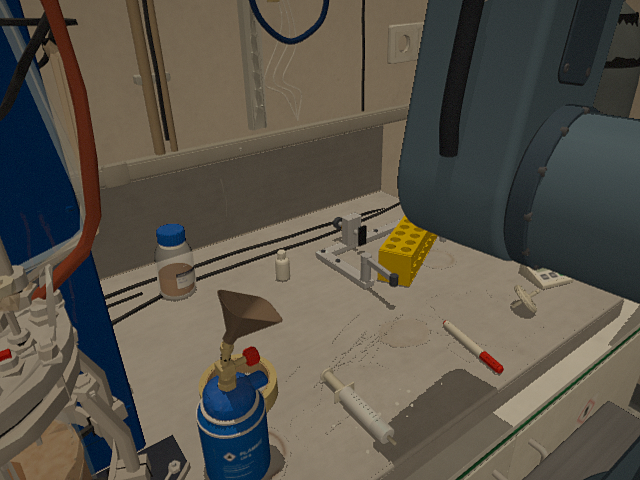

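The top view shows the dock at about (335–463, 220–285), the rack (yellow) swung out to (365,300), the keeper tip at (338,317), the vial at (294,232) and the bottle at (217,195).

Run:
```python
import cv2
im=cv2.imread("pics/top0.png")[208:326,326:474]
cv2.imwrite("pics/c0.png",cv2.resize(im,None,fx=5,fy=5,interpolation=cv2.INTER_CUBIC))
```

```text
(no output)
```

View pics/c0.png

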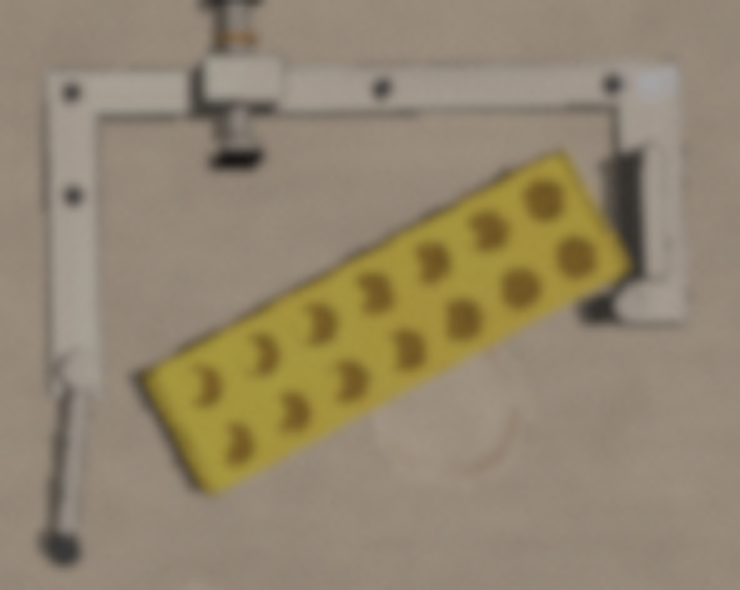

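```bash
cat > h.py <<'E'
import numpy as np, cv2
from cell import bot, viewer
def pix2w(cam,u,v,z):
    m=viewer.camera_model(cam); T=m["world_to_cam"]; R=T[:3,:3]
    o=-R.T@T[:3,3]; d=R.T@np.array([(u-m["cx"])/m["fx"],(v-m["cy"])/m["fy"],1])
    return o+d*(z-o[2])/d[2]
def c0(u,v,z): return pix2w("top",326+(u+.5)/5-.5,208+(v+.5)/5-.5,z)
E
python3 - <<'E'
from h import *
np.set_printoptions(precision=4,suppress=True)
W=np.array([c0(*p,.012)[:2] for p in [(48,73),(678,66),(97,117),(615,108)]])
D=np.array([(100,246),(100,-30),(80,224),(80,-2)])/1e3
Wc,Dc=W.mean(0),D.mean(0); a=D-Dc;b=W-Wc
th=np.arctan2((a[:,0]*b[:,1]-a[:,1]*b[:,0]).sum(),(a*b).sum())
R=np.array([[np.cos(th),-np.sin(th)],[np.sin(th),np.cos(th)]]); t=Wc-R@Dc
print("th",np.degrees(th),"t",t,"res",(D@R.T+t-W)*1e3)
K=np.array([c0(*p,.061)[:2] for p in [(140,372),(205,495),(632,268),(565,150)]])
print("rack world",K); print("rack dock mm",(K-t)@R*1e3)
print([np.linalg.norm(K[i]-K[i-1]) for i in range(4)])
p=c0(62,548,.06)[:2]; print("pad",p,(p-t)@R*1e3)
for n,(u,v) in dict(buf=(236,160)).items(): q=c0(u,v,.056)[:2]; print(n,(q-t)@R*1e3)
print("hinge w",R@[-.03,.234]+t, "post dock",R@[-.007,.006]+t)
print("vial",pix2w("top",294,232,.05))
m=viewer.camera_model("wrist");print(m)
E
```

```text
th 0.9030062145797636 t [ 0.5568 -0.3232] res [[ 0.2791  1.266 ]
 [ 0.966  -0.8148]
 [-0.1764  0.2854]
 [-1.0687 -0.7366]]
rack world [[ 0.523  -0.1141]
 [ 0.4726 -0.1408]
 [ 0.5667 -0.3179]
 [ 0.6156 -0.2908]]
rack dock mm [[-30.4077 209.642 ]
 [-81.3082 183.7296]
 [  9.9905   5.1564]
 [ 59.3874  31.4437]]
[np.float64(0.19954393253617775), np.float64(0.05711670959520025), np.float64(0.2005588278397634), np.float64(0.05595599434309461)]
pad [ 0.4506 -0.0819] [-102.3559  242.9864]
buf [ 57.3973 167.7307]
hinge w [ 0.5231 -0.0897] post dock [ 0.5497 -0.3173]
vial [0.6276 0.0106 0.05  ]
{'fx': 371.64829954431775, 'fy': 371.64829954431775, 'cx': 321.8935091071244, 'cy': 236.8327075216759, 'world_to_cam': array([[ 0.3205, -0.9472, -0.0023, -0.5744],
       [-0.8968, -0.3042,  0.3213, -0.0421],
       [-0.305 , -0.1009, -0.947 ,  0.3809],
       [ 0.    ,  0.    ,  0.    ,  1.    ]])}
```

```bash
cat >> h.py <<'E'
import json
from scipy.spatial.transform import Rotation as Ro
np.set_printoptions(precision=4,suppress=True)
TH=np.radians(.9); RD=np.array([[np.cos(TH),-np.sin(TH)],[np.sin(TH),np.cos(TH)]]); TD=np.array([.5568,-.3232])
def pose(dx,dy,z,yaw,tilt=8):
    "dock mm, z mm, yaw of tool x in dock deg, tip-leading tilt"
    R=Ro.from_euler('z',yaw+.9,degrees=True)*Ro.from_matrix(np.diag([1,-1,-1.]))*Ro.from_euler('y',tilt,degrees=True)
    return np.r_[RD@np.array([dx,dy])/1e3+TD,z/1e3],R
def plan(ps,nd=3):
    "rows for poses, from commanded pose; saves the last as commanded"
    try: c=json.load(open("cmd.json")); p0=np.array(c[0]);R0=Ro.from_quat(c[1])
    except FileNotFoundError: p0=np.array([.185,-.545,.231]);R0=Ro.from_matrix(bot.state()["eef_rot"])
    out=[]
    for p,R in ps:
        t=R0.inv().apply(p-p0).round(nd); a=(R0.inv()*R).as_rotvec(degrees=True).round(1)
        out.append({k:float(v) for k,v in zip(("tx","ty","tz","ax","ay","az"),[*t,*a]) if v})
    print(json.dumps(out))
    a=Ro.from_rotvec(a,degrees=True)
    json.dump([list(p0+R0.apply(t)),list((R0*a).as_quat())],open("cmd.json","w"))
def here():
    s=bot.state(); d=RD.T@(s["ee_pos"][:2]-TD)*1e3; f=RD.T@s["force"][:2]
    x=RD.T@s["eef_rot"][:2,0]
    print("t %.2f dock %s z %.1f yaw %.1f F dock %s Fz %.2f q %s w %.2f"%(s["time_s"],d,s["ee_pos"][2]*1e3,np.degrees(np.arctan2(x[1],x[0])),f,s["force"][2],s["q"].round(0),s["grip_width"]))
E
python3 - <<'E'
from h import *
p=pose(-114,134,231,27)
plan([p])
E
```

```text
[{"tx": 0.356, "ty": -0.253, "tz": 0.001, "ax": 0.6, "ay": 8.0, "az": -9.2}]
```

Call:
jog_arm([
  {"tx":0.178,"ty":-0.127},
  {"tx":0.178,"ty":-0.127},
  {"tx":0.178,"ty":-0.127},
  {"tx":0.178,"ty":-0.127},
  {"tx":0.178,"ty":-0.127},
], grip=0)

```text
validation failed for argument at $.ta...
```

Call:
jog_arm([
  {"tx":0.178,"ty":-0.126,"tz":0.001,"ax":0.6,"ay":8.0,"az":-9.2},
  {"tx":0.178,"ty":-0.126,"tz":0.001,"ax":0.6,"ay":8.0,"az":-9.2},
  {"tx":0.178,"ty":-0.126,"tz":0.001,"ax":0.6,"ay":8.0,"az":-9.2},
  {"tx":0.178,"ty":-0.126,"tz":0.001,"ax":0.6,"ay":8.0,"az":-9.2},
  {"tx":0.178,"ty":-0.126,"tz":0.001,"ax":0.6,"ay":8.0,"az":-9.2},
])

```text
time_s: 0.72
ee_pos: [0.3137, -0.3661, 0.2301]
eef_rot: [[0.873, 0.471, 0.123], [0.467, -0.882, 0.066], [0.14, 0.0, -0.99]]
force: [-0.3, 0.4, 0.4]
grip_width: 1.005
gripper_force: 0.0
```

Run:
```python
from h import *
here(); print(json.load(open("cmd.json")), bot.state()["ee_pos"])
im=viewer.camera("wrist"); cv2.imwrite("pics/w1.png",im[:,:,::-1])
print(viewer.camera_model("wrist")["world_to_cam"])
plan([pose(-114,134,231-i*49.25,27) for i in (1,2,3,4)])
```

```text
t 0.72 dock [-243.7892  -39.1188] z 230.1 yaw 27.2 F dock [-0.2701  0.4514] Fz 0.45 q [-69.  -3. 106.   8.  77.  -9.] w 1.00
[[0.44093958707655395, -0.19110639633137289, 0.23050497523732408], [0.9680444212945943, 0.2407657568740737, 0.06799533441257674, -0.01727666679050824]] [ 0.3137 -0.3661  0.2301]
[[ 0.4698 -0.8828 -0.0001 -0.4718]
 [-0.8673 -0.4616  0.1866  0.0908]
 [-0.1648 -0.0876 -0.9824  0.4068]
 [ 0.      0.      0.      1.    ]]
[{"tx": -0.007, "tz": 0.048}, {"tx": -0.014, "tz": 0.097}, {"tx": -0.021, "tz": 0.146}, {"tx": -0.028, "tz": 0.195}]
```

View pics/w1.png

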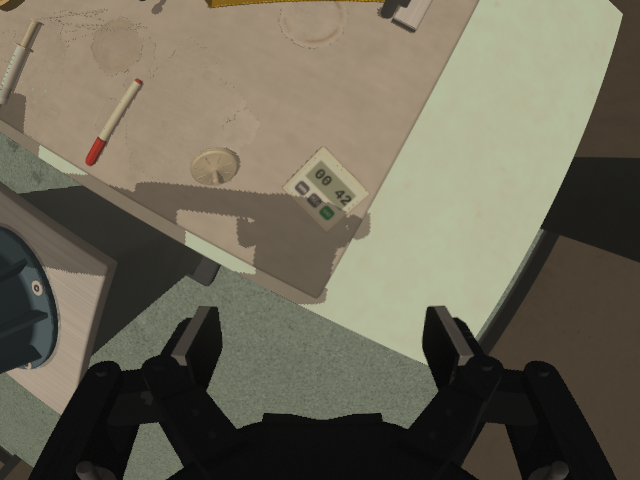

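The first call was refused, so the arm is only half-way, with the fingers open. The picture shows the bench corner, with the rack's edge at the top (210–380, 0) and the open fingers at the bottom. I'll resync the commanded pose.

Run:
```python
from h import *
R0=Ro.from_matrix(np.array([[.94708,.32099,-.0002],[.32099,-.94708,.0017],[.0004,-.0017,-1]]))
p=np.array([.185,-.545,.231])+R0.apply([.178,-.126,.001]); R=R0*Ro.from_rotvec([.6,8,-9.2],degrees=True)
json.dump([list(p),list(R.as_quat())],open("cmd.json","w")); print(p,bot.state()["ee_pos"])
plan([pose(-114,134,231,27)])
```

```text
[ 0.3131 -0.3685  0.2303] [ 0.313  -0.3675  0.2302]
[{"tx": 0.194, "ty": -0.097, "tz": 0.027, "ax": -0.1, "ay": -0.1}]
```

Call:
jog_arm([
  {"tx":0.194,"ty":-0.097,"tz":0.027},
  {"tx":0.194,"ty":-0.097,"tz":0.027},
  {"tx":0.194,"ty":-0.097,"tz":0.027},
  {"tx":0.194,"ty":-0.097,"tz":0.027},
  {"tx":0.194,"ty":-0.097,"tz":0.027},
], grip=0)

```text
validation failed for argument at $.ta...
```

Run:
```python
from h import *
here()
plan([pose(-114,134,231-i*49.25,27) for i in (1,2,3,4)])
```

```text
t 0.78 dock [-244.4186  -40.4379] z 230.2 yaw 27.2 F dock [-0.1728  0.2351] Fz 0.14 q [-69.  -3. 106.   8.  77.  -9.] w 1.00
[{"tx": -0.007, "tz": 0.049}, {"tx": -0.014, "tz": 0.097}, {"tx": -0.02, "tz": 0.146}, {"tx": -0.027, "tz": 0.195}]
```

Every row seems to need all six fields, so I'll supply them.

Call:
jog_arm([
  {"tx":0.194,"ty":-0.097,"tz":0.027,"ax":0,"ay":0,"az":0},
  {"tx":0.194,"ty":-0.097,"tz":0.027,"ax":0,"ay":0,"az":0},
  {"tx":0.194,"ty":-0.097,"tz":0.027,"ax":0,"ay":0,"az":0},
  {"tx":0.194,"ty":-0.097,"tz":0.027,"ax":0,"ay":0,"az":0},
  {"tx":0.194,"ty":-0.097,"tz":0.027,"ax":0,"ay":0,"az":0},
], grip=0)

```text
time_s: 1.4
ee_pos: [0.4409, -0.1901, 0.2304]
eef_rot: [[0.874, 0.471, 0.123], [0.466, -0.882, 0.065], [0.139, 0.001, -0.99]]
force: [1.3, -0.2, -0.9]
grip_width: 0.0
gripper_force: 0.0
```

Call:
jog_arm([
  {"tx":-0.007,"ty":0,"tz":0.049,"ax":0,"ay":0,"az":0},
  {"tx":-0.014,"ty":0,"tz":0.097,"ax":0,"ay":0,"az":0},
  {"tx":-0.02,"ty":0,"tz":0.146,"ax":0,"ay":0,"az":0},
  {"tx":-0.027,"ty":0,"tz":0.195,"ax":0,"ay":0,"az":0},
  {"tx":-0.027,"ty":0,"tz":0.195,"ax":0,"ay":0,"az":0},
])

```text
time_s: 2.02
ee_pos: [0.4373, -0.1897, 0.03]
eef_rot: [[0.877, 0.467, 0.116], [0.461, -0.884, 0.07], [0.136, -0.008, -0.991]]
force: [-0.0, 0.3, 0.5]
grip_width: -0.003
gripper_force: 0.0
```

```bash
sed -i 's/ if v})/})/' h.py
python3 - <<'E'
from h import *
here()
im=viewer.camera("wrist"); cv2.imwrite("pics/w2.png",im[:,:,::-1])
# rack front point 170 mm from heel, swing a; tool g mm clear of contact
def rk(a,g,r=170):
    return (9-r*np.sin(a)-(11+g)*np.cos(a), 5+r*np.cos(a)-(11+g)*np.sin(a))
for a,g in((.471,8),(.471,2),(.45,0),(.43,0),(.41,0)): print(rk(a,g))
plan([pose(*rk(a,g),34,np.degrees(a)) for a,g in((.471,12),(.471,5),(.471,2),(.471,0),(.455,0))])
E
```

```text
t 2.02 dock [-117.3878  135.3788] z 30.0 yaw 26.9 F dock [-0.0006  0.2628] Fz 0.54 q [-43.  13. 117.  10.  49.  13.] w -0.00
(np.float64(-85.07338077066781), np.float64(147.86776763978972))
(np.float64(-79.72669103345987), np.float64(150.59043340224298))
(np.float64(-74.8490589247886), np.float64(153.29138652473154))
(np.float64(-71.86665965938957), np.float64(154.93859861800914))
(np.float64(-68.85191480833454), np.float64(156.52583727099423))
[{"tx": 0.028, "ty": 0.001, "tz": 0.004, "ax": 0.0, "ay": 0.0, "az": 0.0}, {"tx": 0.035, "ty": 0.001, "tz": 0.005, "ax": 0.0, "ay": 0.0, "az": 0.0}, {"tx": 0.037, "ty": 0.001, "tz": 0.005, "ax": 0.0, "ay": 0.0, "az": 0.0}, {"tx": 0.039, "ty": 0.001, "tz": 0.005, "ax": 0.0, "ay": 0.0, "az": 0.0}, {"tx": 0.042, "ty": 0.0, "tz": 0.006, "ax": -0.1, "ay": 0.0, "az": 0.9}]
```

View pics/w2.png

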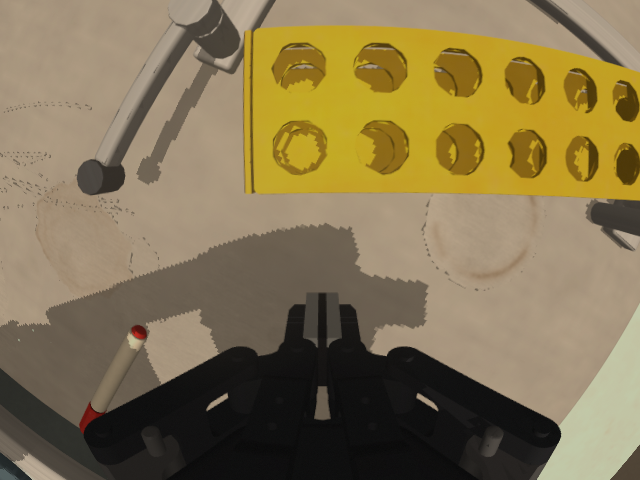

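The finger is opposite the rack's free end (finger at column 322, free end at 248) and square to its front face. Approaching now.

Call:
jog_arm([
  {"tx":0.02,"ty":0.001,"tz":0.003,"ax":0,"ay":0,"az":0},
  {"tx":0.028,"ty":0.001,"tz":0.004,"ax":0,"ay":0,"az":0},
  {"tx":0.035,"ty":0.001,"tz":0.005,"ax":0,"ay":0,"az":0},
  {"tx":0.039,"ty":0.001,"tz":0.005,"ax":0,"ay":0,"az":0},
  {"tx":0.042,"ty":0,"tz":0.006,"ax":0,"ay":0,"az":0.9},
])

```text
time_s: 2.7
ee_pos: [0.4784, -0.1709, 0.034]
eef_rot: [[0.882, 0.454, 0.124], [0.45, -0.891, 0.064], [0.139, -0.001, -0.99]]
force: [-1.0, -0.5, 1.3]
grip_width: 0.007
gripper_force: 0.8
```

```bash
cat >> h.py <<'E'
def rk(a,g=0,r=170,face=11):
    return (9-r*np.sin(a)-(face+g)*np.cos(a), 5+r*np.cos(a)-(face+g)*np.sin(a))
def push(As,z=34): plan([pose(*rk(a),z,np.degrees(a)) for a in As])
E
python3 - <<'E'
from h import *
here(); print("cmd",pose(*rk(.455),34,26)[0], bot.state()["ee_pos"])
push([.43,.405,.38,.355,.33])
E
```

```text
t 2.70 dock [-75.9729 153.4735] z 34.0 yaw 26.1 F dock [-1.0462 -0.5087] Fz 1.31 q [-38.  15. 113.  10.  49.  19.] w 0.01
cmd [ 0.4788 -0.1715  0.034 ] [ 0.4784 -0.1709  0.034 ]
[{"tx": 0.004, "ty": 0.0, "tz": 0.0, "ax": -0.2, "ay": 0.0, "az": 1.5}, {"tx": 0.009, "ty": 0.0, "tz": 0.001, "ax": -0.4, "ay": 0.0, "az": 2.9}, {"tx": 0.013, "ty": 0.0, "tz": 0.002, "ax": -0.6, "ay": 0.0, "az": 4.3}, {"tx": 0.017, "ty": 0.0, "tz": 0.002, "ax": -0.8, "ay": 0.0, "az": 5.7}, {"tx": 0.021, "ty": 0.0, "tz": 0.003, "ax": -1.0, "ay": 0.0, "az": 7.1}]
```

Call:
jog_arm([
  {"tx":0.004,"ty":0,"tz":0,"ax":-0.2,"ay":0,"az":1.5},
  {"tx":0.009,"ty":0,"tz":0.001,"ax":-0.4,"ay":0,"az":2.9},
  {"tx":0.013,"ty":0,"tz":0.002,"ax":-0.6,"ay":0,"az":4.3},
  {"tx":0.017,"ty":0,"tz":0.002,"ax":-0.8,"ay":0,"az":5.7},
  {"tx":0.021,"ty":0,"tz":0.003,"ax":-1.0,"ay":0,"az":7.1},
])

```text
time_s: 3.32
ee_pos: [0.4974, -0.1609, 0.0335]
eef_rot: [[0.932, 0.339, 0.13], [0.335, -0.941, 0.049], [0.139, -0.002, -0.99]]
force: [-1.1, -0.5, 0.4]
grip_width: 0.0
gripper_force: 1.0
```

Run:
```python
from h import *
here()
push([.305,.28,.26,.24,.22])
```

```text
t 3.33 dock [-56.8914 163.2612] z 33.5 yaw 18.9 F dock [-1.1421 -0.4897] Fz 0.41 q [-35.  16. 112.   9.  48.  29.] w 0.00
[{"tx": 0.004, "ty": 0.0, "tz": 0.0, "ax": -0.2, "ay": 0.0, "az": 1.5}, {"tx": 0.009, "ty": -0.0, "tz": 0.001, "ax": -0.4, "ay": 0.0, "az": 2.9}, {"tx": 0.012, "ty": -0.0, "tz": 0.001, "ax": -0.5, "ay": 0.0, "az": 4.0}, {"tx": 0.015, "ty": 0.0, "tz": 0.002, "ax": -0.7, "ay": 0.0, "az": 5.1}, {"tx": 0.019, "ty": 0.0, "tz": 0.002, "ax": -0.8, "ay": 0.0, "az": 6.3}]
```

Call:
jog_arm([
  {"tx":0.004,"ty":0,"tz":0,"ax":-0.2,"ay":0,"az":1.5},
  {"tx":0.009,"ty":0,"tz":0.001,"ax":-0.4,"ay":0,"az":2.9},
  {"tx":0.012,"ty":0,"tz":0.001,"ax":-0.5,"ay":0,"az":4.0},
  {"tx":0.015,"ty":0,"tz":0.002,"ax":-0.7,"ay":0,"az":5.1},
  {"tx":0.019,"ty":0,"tz":0.002,"ax":-0.8,"ay":0,"az":6.3},
])

```text
time_s: 3.95
ee_pos: [0.5153, -0.1545, 0.0341]
eef_rot: [[0.963, 0.232, 0.134], [0.23, -0.973, 0.035], [0.139, -0.003, -0.99]]
force: [-0.8, -0.3, -1.1]
grip_width: 0.003
gripper_force: 0.4
```

Run:
```python
from h import *
here()
im=viewer.camera("top")[208:326,326:474]; cv2.imwrite("pics/c3.png",cv2.resize(im,None,fx=5,fy=5,interpolation=cv2.INTER_CUBIC)[:,:,::-1])
push([.2,.185,.17,.155,.14])
```

```text
t 3.95 dock [-38.8827 169.3532] z 34.1 yaw 12.5 F dock [-0.7673 -0.2848] Fz -1.13 q [-33.  17. 110.   8.  47.  38.] w 0.00
[{"tx": 0.003, "ty": -0.0, "tz": 0.001, "ax": -0.2, "ay": 0.0, "az": 1.1}, {"tx": 0.006, "ty": -0.0, "tz": 0.001, "ax": -0.3, "ay": 0.0, "az": 2.0}, {"tx": 0.008, "ty": -0.0, "tz": 0.002, "ax": -0.4, "ay": 0.0, "az": 2.8}, {"tx": 0.011, "ty": -0.0, "tz": 0.002, "ax": -0.6, "ay": 0.0, "az": 3.7}, {"tx": 0.013, "ty": -0.0, "tz": 0.002, "ax": -0.7, "ay": 0.0, "az": 4.5}]
```

View pics/c3.png

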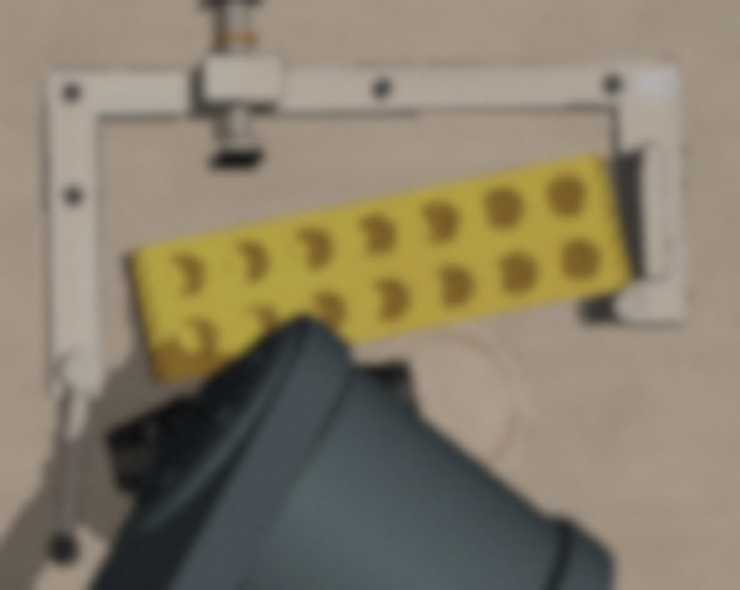

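Heel is in the corner against the pin (632,285). The rack's swing is about 0.2 rad, with roughly 24 mm left to the buffer nose at (236,165).

Call:
jog_arm([
  {"tx":0.003,"ty":0,"tz":0.001,"ax":-0.2,"ay":0,"az":1.1},
  {"tx":0.006,"ty":0,"tz":0.001,"ax":-0.3,"ay":0,"az":2.0},
  {"tx":0.008,"ty":0,"tz":0.002,"ax":-0.4,"ay":0,"az":2.8},
  {"tx":0.011,"ty":0,"tz":0.002,"ax":-0.6,"ay":0,"az":3.7},
  {"tx":0.013,"ty":0,"tz":0.002,"ax":-0.7,"ay":0,"az":4.5},
])

```text
time_s: 4.62
ee_pos: [0.5281, -0.1514, 0.034]
eef_rot: [[0.978, 0.155, 0.137], [0.153, -0.988, 0.023], [0.139, -0.002, -0.99]]
force: [-2.0, 0.8, -0.5]
grip_width: -0.003
gripper_force: 0.4
```

Run:
```python
from h import *
here()
push([.13,.12,.11,.1,.095])
```

```text
t 4.62 dock [-26.0002 172.2424] z 34.0 yaw 8.0 F dock [-2.013  0.848] Fz -0.50 q [-32.  18. 109.   7.  47.  45.] w -0.00
[{"tx": 0.002, "ty": -0.0, "tz": 0.0, "ax": -0.1, "ay": 0.0, "az": 0.6}, {"tx": 0.004, "ty": -0.0, "tz": 0.001, "ax": -0.1, "ay": 0.0, "az": 1.2}, {"tx": 0.005, "ty": -0.0, "tz": 0.001, "ax": -0.2, "ay": 0.0, "az": 1.7}, {"tx": 0.007, "ty": -0.0, "tz": 0.001, "ax": -0.3, "ay": 0.0, "az": 2.3}, {"tx": 0.008, "ty": -0.001, "tz": 0.001, "ax": -0.3, "ay": 0.0, "az": 2.6}]
```

Call:
jog_arm([
  {"tx":0.001,"ty":0,"tz":0,"ax":0,"ay":0,"az":0.4},
  {"tx":0.002,"ty":0,"tz":0,"ax":-0.1,"ay":0,"az":0.6},
  {"tx":0.003,"ty":0,"tz":0,"ax":-0.1,"ay":0,"az":0.9},
  {"tx":0.004,"ty":0,"tz":0.001,"ax":-0.1,"ay":0,"az":1.2},
  {"tx":0.005,"ty":0,"tz":0.001,"ax":-0.2,"ay":0,"az":1.7},
])

```text
time_s: 5.25
ee_pos: [0.533, -0.1507, 0.0337]
eef_rot: [[0.983, 0.126, 0.137], [0.124, -0.992, 0.02], [0.139, -0.002, -0.99]]
force: [-0.5, 0.7, -0.3]
grip_width: -0.001
gripper_force: 0.7
```

Still free-sliding; continue in 4 mm steps.

Call:
jog_arm([
  {"tx":0.001,"ty":0,"tz":0,"ax":0,"ay":0,"az":0.3},
  {"tx":0.002,"ty":0,"tz":0,"ax":0,"ay":0,"az":0.6},
  {"tx":0.003,"ty":0,"tz":0,"ax":-0.1,"ay":0,"az":0.9},
  {"tx":0.004,"ty":0,"tz":0.001,"ax":-0.1,"ay":0,"az":1.2},
  {"tx":0.004,"ty":0,"tz":0.001,"ax":-0.1,"ay":0,"az":1.2},
])

```text
time_s: 5.88
ee_pos: [0.5372, -0.1502, 0.0334]
eef_rot: [[0.985, 0.105, 0.138], [0.104, -0.994, 0.018], [0.139, -0.003, -0.99]]
force: [-1.8, -0.5, 0.7]
grip_width: 0.0
gripper_force: 0.6
```

Call:
jog_arm([
  {"tx":0.001,"ty":0,"tz":0,"ax":0,"ay":0,"az":0.3},
  {"tx":0.002,"ty":0,"tz":0,"ax":0,"ay":0,"az":0.6},
  {"tx":0.003,"ty":0,"tz":0,"ax":0,"ay":0,"az":0.9},
  {"tx":0.003,"ty":0,"tz":0,"ax":0,"ay":0,"az":0.9},
])

```text
time_s: 6.38
ee_pos: [0.5401, -0.1499, 0.0337]
eef_rot: [[0.986, 0.09, 0.138], [0.088, -0.996, 0.018], [0.139, -0.006, -0.99]]
force: [-0.9, -0.1, -0.7]
grip_width: -0.001
gripper_force: 0.3
```

Call:
jog_arm([
  {"tx":0.001,"ty":0,"tz":0,"ax":0,"ay":0,"az":0.2},
  {"tx":0.002,"ty":0,"tz":0,"ax":0,"ay":0,"az":0.4},
  {"tx":0.003,"ty":0,"tz":0,"ax":0,"ay":0,"az":0.6},
  {"tx":0.003,"ty":0,"tz":0,"ax":0,"ay":0,"az":0.6},
])

```text
time_s: 6.88
ee_pos: [0.5428, -0.1495, 0.034]
eef_rot: [[0.987, 0.08, 0.137], [0.078, -0.997, 0.018], [0.138, -0.007, -0.99]]
force: [-0.1, 0.7, -1.2]
grip_width: 0.003
gripper_force: 0.7
```

Call:
jog_arm([
  {"tx":0.001,"ty":0,"tz":0,"ax":0,"ay":0,"az":0.2},
  {"tx":0.002,"ty":0,"tz":0,"ax":0,"ay":0,"az":0.4},
  {"tx":0.003,"ty":0,"tz":0,"ax":0,"ay":0,"az":0.6},
  {"tx":0.003,"ty":0,"tz":0,"ax":0,"ay":0,"az":0.6},
])

```text
time_s: 7.38
ee_pos: [0.5446, -0.1488, 0.0339]
eef_rot: [[0.988, 0.07, 0.135], [0.068, -0.998, 0.019], [0.136, -0.01, -0.991]]
force: [-6.9, 0.9, 2.8]
grip_width: 0.001
gripper_force: 3.3
```

Buffer found. Easing up to 10 N.

Call:
jog_arm([
  {"tx":0.001,"ty":0,"tz":0,"ax":0,"ay":0,"az":0},
  {"tx":0.001,"ty":0,"tz":0,"ax":0,"ay":0,"az":0},
])

```text
time_s: 7.62
ee_pos: [0.5451, -0.1486, 0.034]
eef_rot: [[0.989, 0.07, 0.134], [0.068, -0.998, 0.02], [0.135, -0.01, -0.991]]
force: [-8.1, 1.2, 2.5]
grip_width: -0.0
gripper_force: 4.2
```

Call:
jog_arm([
  {"tx":0.001,"ty":0,"tz":0,"ax":0,"ay":0,"az":0},
  {"tx":0.001,"ty":0,"tz":0,"ax":0,"ay":0,"az":0},
])

```text
time_s: 7.88
ee_pos: [0.5456, -0.1484, 0.0339]
eef_rot: [[0.989, 0.07, 0.133], [0.068, -0.997, 0.02], [0.134, -0.011, -0.991]]
force: [-10.2, 0.6, 3.9]
grip_width: 0.001
gripper_force: 5.3
```

Call:
jog_arm([
  {"tx":0,"ty":0,"tz":0,"ax":0,"ay":0,"az":0},
  {"tx":0,"ty":0,"tz":0,"ax":0,"ay":0,"az":0},
  {"tx":0,"ty":0,"tz":0,"ax":0,"ay":0,"az":0},
  {"tx":0,"ty":0,"tz":0,"ax":0,"ay":0,"az":0},
  {"tx":0,"ty":0,"tz":0,"ax":0,"ay":0,"az":0},
])

```text
time_s: 8.5
ee_pos: [0.5456, -0.1484, 0.0339]
eef_rot: [[0.989, 0.07, 0.133], [0.068, -0.997, 0.02], [0.134, -0.011, -0.991]]
force: [-10.6, 1.0, 3.9]
grip_width: -0.0
gripper_force: 5.2
```

Call:
jog_arm([
  {"tx":0,"ty":0,"tz":0,"ax":0,"ay":0,"az":0},
  {"tx":0,"ty":0,"tz":0,"ax":0,"ay":0,"az":0},
  {"tx":0,"ty":0,"tz":0,"ax":0,"ay":0,"az":0},
  {"tx":0,"ty":0,"tz":0,"ax":0,"ay":0,"az":0},
  {"tx":0,"ty":0,"tz":0,"ax":0,"ay":0,"az":0},
])

```text
time_s: 9.12
ee_pos: [0.5456, -0.1484, 0.0339]
eef_rot: [[0.989, 0.07, 0.133], [0.068, -0.997, 0.02], [0.134, -0.011, -0.991]]
force: [-10.6, 0.8, 3.4]
grip_width: -0.001
gripper_force: 5.2
```

Run:
```python
from h import *
here()
im=viewer.camera("top")[208:326,326:474]; cv2.imwrite("pics/c4.png",cv2.resize(im,None,fx=5,fy=5,interpolation=cv2.INTER_CUBIC)[:,:,::-1])
```

```text
t 9.12 dock [ -8.4714 174.9677] z 33.9 yaw 3.0 F dock [-10.5846   0.9311] Fz 3.38 q [-30.  20. 106.   7.  48.  52.] w -0.00
```

View pics/c4.png

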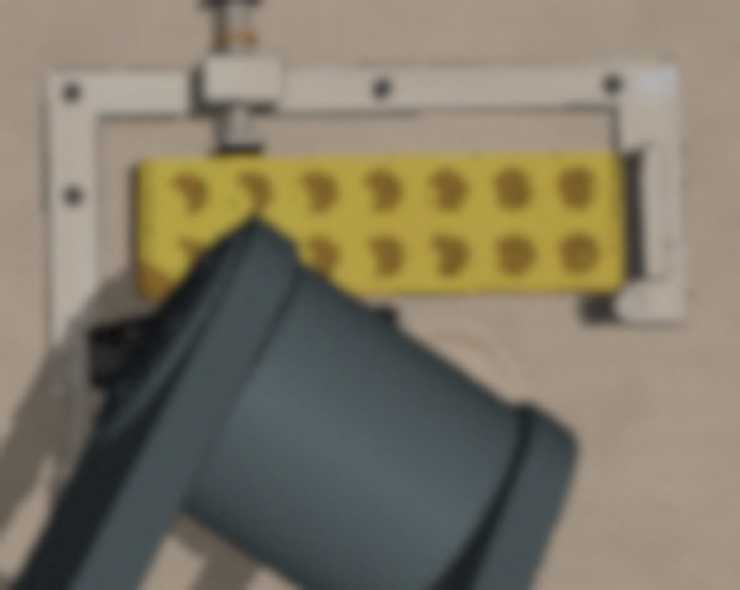

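Rack is home, nearly parallel to the beam, its back on the compressed buffer (240,150), heel at (625,290). It was held at 10.6 N for over a second. Backing off gently.

Call:
jog_arm([
  {"tx":-0.002,"ty":0,"tz":0,"ax":0,"ay":0,"az":0},
  {"tx":-0.004,"ty":0,"tz":0,"ax":0,"ay":0,"az":0},
  {"tx":-0.006,"ty":0,"tz":-0.001,"ax":0,"ay":0,"az":0},
  {"tx":-0.012,"ty":0,"tz":-0.002,"ax":0,"ay":0,"az":0},
  {"tx":-0.04,"ty":0,"tz":-0.006,"ax":0,"ay":0,"az":0},
])

```text
time_s: 9.8
ee_pos: [0.5089, -0.1529, 0.0362]
eef_rot: [[0.988, 0.07, 0.141], [0.068, -0.998, 0.016], [0.141, -0.007, -0.99]]
force: [-0.1, 0.1, -0.6]
grip_width: -0.001
gripper_force: 0.0
```

Call:
jog_arm([
  {"tx":-0.05,"ty":0,"tz":-0.05,"ax":0,"ay":0,"az":0},
  {"tx":-0.06,"ty":0,"tz":-0.1,"ax":0,"ay":0,"az":0},
  {"tx":-0.06,"ty":0,"tz":-0.1,"ax":0,"ay":0,"az":0},
  {"tx":-0.06,"ty":0,"tz":-0.1,"ax":0,"ay":0,"az":0},
])

```text
time_s: 10.3
ee_pos: [0.4348, -0.1583, 0.1265]
eef_rot: [[0.988, 0.069, 0.139], [0.067, -0.998, 0.017], [0.14, -0.007, -0.99]]
force: [-0.5, 1.1, -1.1]
grip_width: 0.0
gripper_force: 0.0
```

```bash
cat >> h.py <<'E'
def sync():
    s=bot.state(); json.dump([list(s["ee_pos"]),list(Ro.from_matrix(s["eef_rot"]).as_quat())],open("cmd.json","w"))
E
python3 - <<'E'
from h import *
sync(); here()
im=viewer.camera("top")[208:326,326:474]; cv2.imwrite("pics/c5.png",cv2.resize(im,None,fx=5,fy=5,interpolation=cv2.INTER_CUBIC)[:,:,::-1])
E
```

```text
t 10.30 dock [-119.3555  166.7475] z 126.5 yaw 3.0 F dock [-0.5256  1.1097] Fz -1.07 q [-39.  -2. 119.   7.  58.  44.] w 0.00
```

View pics/c5.png

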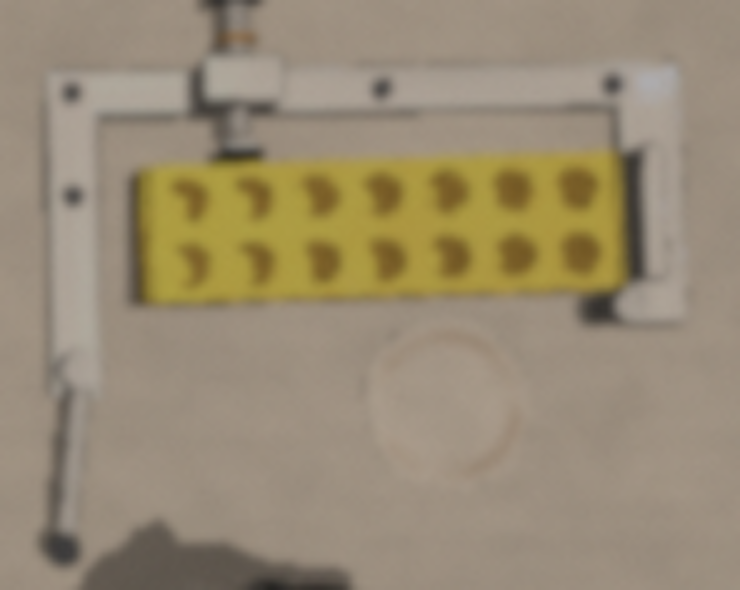

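Rack stays home after release (front edge (148,303)–(620,292)). Next, the keeper: swing round to its left side, turning the tool 80°.

```bash
cat >> h.py <<'E'
def kp(t,g=0,z=40,f=9.5):
    "TCP pose pushing the pad at keeper angle t with tool -x, gap g"
    s,c=np.sin(t),np.cos(t)
    return pose(-30-75*s+(7+f+g)*c, 234+75*c+(7+f+g)*s, z, np.degrees(t), 0)
E
python3 - <<'E'
from h import *
t=np.radians(82.8)
for k in ((148,303),(620,292),(143,170),(612,155)): print((c0(*k,.061)[:2]-TD)@RD*1e3)
P=kp(t,20,126); d=RD.T@(P[0][:2]-TD)*1e3; print(d)
a=lambda f: pose(-119.4+f*(d[0]+119.4),166.7+f*(d[1]-166.7),126,3+f*79.8,0)
plan([a(.125*i) for i in (1,2,3,4,4)]); plan([a(.5+.125*i) for i in (1,2,3,4,4)])
plan([kp(t,20,z) for z in(83,40,40)])
plan([kp(t,g) for g in(12,6,3,1,0)])
E
```

```text
[ -1.9878 205.8341]
[ 0.0736 10.4219]
[ 53.3149 206.9457]
[56.9966 12.0124]
[-99.8339 279.6122]
[{"tx": 0.003, "ty": -0.014, "tz": 0.001, "ax": 0.3, "ay": -8.1, "az": -9.9}, {"tx": 0.006, "ty": -0.028, "tz": 0.002, "ax": 1.0, "ay": -8.0, "az": -19.9}, {"tx": 0.009, "ty": -0.042, "tz": 0.002, "ax": 1.7, "ay": -8.0, "az": -29.9}, {"tx": 0.012, "ty": -0.056, "tz": 0.003, "ax": 2.4, "ay": -7.9, "az": -39.8}, {"tx": 0.012, "ty": -0.056, "tz": 0.003, "ax": 2.4, "ay": -7.9, "az": -39.8}]
[{"tx": 0.012, "ty": -0.008, "tz": -0.0, "ax": -0.0, "ay": 0.0, "az": -10.0}, {"tx": 0.023, "ty": -0.017, "tz": -0.0, "ax": -0.0, "ay": 0.0, "az": -20.0}, {"tx": 0.034, "ty": -0.026, "tz": -0.0, "ax": -0.0, "ay": 0.0, "az": -29.9}, {"tx": 0.046, "ty": -0.034, "tz": -0.0, "ax": -0.0, "ay": 0.0, "az": -39.9}, {"tx": 0.046, "ty": -0.034, "tz": -0.0, "ax": -0.0, "ay": 0.0, "az": -39.9}]
[{"tx": 0.0, "ty": -0.0, "tz": 0.043, "ax": -0.0, "ay": 0.0, "az": -0.0}, {"tx": 0.0, "ty": -0.0, "tz": 0.086, "ax": -0.0, "ay": 0.0, "az": -0.0}, {"tx": 0.0, "ty": -0.0, "tz": 0.086, "ax": -0.0, "ay": 0.0, "az": -0.0}]
[{"tx": -0.008, "ty": -0.0, "tz": -0.0, "ax": -0.0, "ay": 0.0, "az": -0.0}, {"tx": -0.014, "ty": -0.0, "tz": -0.0, "ax": -0.0, "ay": 0.0, "az": -0.0}, {"tx": -0.017, "ty": -0.0, "tz": -0.0, "ax": -0.0, "ay": 0.0, "az": -0.0}, {"tx": -0.019, "ty": -0.0, "tz": -0.0, "ax": -0.0, "ay": 0.0, "az": -0.0}, {"tx": -0.02, "ty": -0.0, "tz": -0.0, "ax": -0.0, "ay": 0.0, "az": -0.0}]
```

Call:
jog_arm([
  {"tx":0.003,"ty":-0.014,"tz":0.001,"ax":0.3,"ay":-8.1,"az":-9.9},
  {"tx":0.006,"ty":-0.028,"tz":0.002,"ax":1.0,"ay":-8.0,"az":-19.9},
  {"tx":0.009,"ty":-0.042,"tz":0.002,"ax":1.7,"ay":-8.0,"az":-29.9},
  {"tx":0.012,"ty":-0.056,"tz":0.003,"ax":2.4,"ay":-7.9,"az":-39.8},
  {"tx":0.012,"ty":-0.056,"tz":0.003,"ax":2.4,"ay":-7.9,"az":-39.8},
])

```text
time_s: 10.98
ee_pos: [0.4423, -0.0999, 0.1235]
eef_rot: [[0.721, 0.693, -0.005], [0.693, -0.721, 0.003], [-0.002, -0.005, -1.0]]
force: [-0.0, -0.1, 0.6]
grip_width: -0.001
gripper_force: 0.0
```

Call:
jog_arm([
  {"tx":0.012,"ty":-0.008,"tz":0,"ax":0,"ay":0,"az":-10.0},
  {"tx":0.023,"ty":-0.017,"tz":0,"ax":0,"ay":0,"az":-20.0},
  {"tx":0.034,"ty":-0.026,"tz":0,"ax":0,"ay":0,"az":-29.9},
  {"tx":0.046,"ty":-0.034,"tz":0,"ax":0,"ay":0,"az":-39.9},
  {"tx":0.046,"ty":-0.034,"tz":0,"ax":0,"ay":0,"az":-39.9},
])

```text
time_s: 11.6
ee_pos: [0.4523, -0.0445, 0.1244]
eef_rot: [[0.113, 0.994, -0.004], [0.994, -0.113, 0.001], [0.001, -0.004, -1.0]]
force: [0.1, -0.8, -0.2]
grip_width: 0.003
gripper_force: 0.0
```

Call:
jog_arm([
  {"tx":0,"ty":0,"tz":0.043,"ax":0,"ay":0,"az":0},
  {"tx":0,"ty":0,"tz":0.086,"ax":0,"ay":0,"az":0},
  {"tx":0,"ty":0,"tz":0.086,"ax":0,"ay":0,"az":0},
])

```text
time_s: 11.98
ee_pos: [0.4491, -0.0443, 0.0361]
eef_rot: [[0.115, 0.993, -0.01], [0.993, -0.115, 0.004], [0.003, -0.01, -1.0]]
force: [-0.3, -0.1, -0.0]
grip_width: 0.002
gripper_force: 0.0
```

Run:
```python
from h import *
here(); im=viewer.camera("wrist"); cv2.imwrite("pics/w6.png",im[:,:,::-1])
```

```text
t 11.97 dock [-103.3299  280.5899] z 36.1 yaw 82.5 F dock [-0.2843 -0.1169] Fz -0.05 q [-21.  12. 117.  -0.  52. -14.] w 0.00
```

View pics/w6.png

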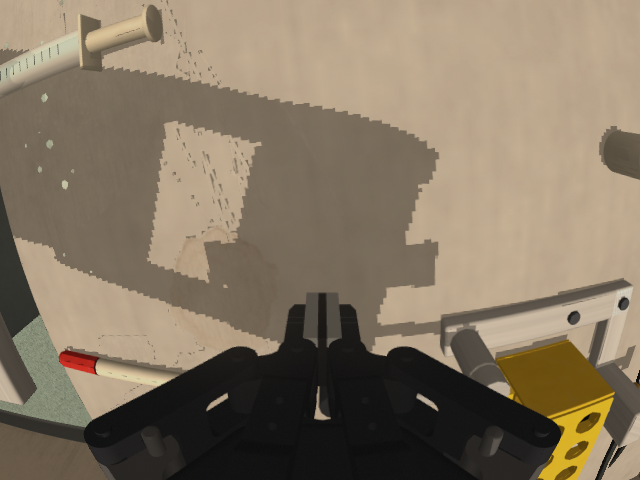

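The pad is hidden behind the fingers here, as expected, and nothing is in the way. Closing in by feel.

Call:
jog_arm([
  {"tx":-0.006,"ty":0,"tz":0,"ax":0,"ay":0,"az":0},
  {"tx":-0.012,"ty":0,"tz":0,"ax":0,"ay":0,"az":0},
  {"tx":-0.016,"ty":0,"tz":0,"ax":0,"ay":0,"az":0},
  {"tx":-0.02,"ty":0,"tz":0,"ax":0,"ay":0,"az":0},
  {"tx":-0.02,"ty":0,"tz":0,"ax":0,"ay":0,"az":0},
])

```text
time_s: 12.65
ee_pos: [0.4502, -0.0649, 0.0394]
eef_rot: [[0.11, 0.994, -0.002], [0.994, -0.11, 0.001], [0.001, -0.002, -1.0]]
force: [0.3, 0.2, -0.1]
grip_width: -0.006
gripper_force: 0.0
```

Run:
```python
from h import *
here(); d=lambda x:np.radians(x)
for k in range(4): plan([kp(d(82.8+20*k+4*i)) for i in (1,2,3,4,5)])
```

```text
t 12.65 dock [-102.4964  259.9203] z 39.4 yaw 82.8 F dock [0.2936 0.2117] Fz -0.12 q [-23.  12. 117.   0.  52. -17.] w -0.01
[{"tx": -0.005, "ty": -0.001, "tz": -0.0, "ax": -0.0, "ay": 0.0, "az": -4.0}, {"tx": -0.011, "ty": -0.002, "tz": -0.0, "ax": -0.0, "ay": 0.0, "az": -8.0}, {"tx": -0.016, "ty": -0.002, "tz": -0.0, "ax": -0.0, "ay": 0.0, "az": -12.0}, {"tx": -0.021, "ty": -0.002, "tz": -0.0, "ax": -0.0, "ay": 0.0, "az": -16.0}, {"tx": -0.027, "ty": -0.001, "tz": -0.0, "ax": -0.0, "ay": 0.0, "az": -20.0}]
[{"tx": -0.005, "ty": -0.001, "tz": -0.0, "ax": -0.0, "ay": 0.0, "az": -4.0}, {"tx": -0.01, "ty": -0.002, "tz": -0.0, "ax": -0.0, "ay": 0.0, "az": -8.0}, {"tx": -0.015, "ty": -0.002, "tz": -0.0, "ax": -0.0, "ay": 0.0, "az": -12.0}, {"tx": -0.021, "ty": -0.002, "tz": -0.0, "ax": -0.0, "ay": 0.0, "az": -16.0}, {"tx": -0.026, "ty": -0.001, "tz": -0.0, "ax": -0.0, "ay": 0.0, "az": -20.0}]
[{"tx": -0.005, "ty": -0.001, "tz": -0.0, "ax": -0.0, "ay": 0.0, "az": -4.0}, {"tx": -0.011, "ty": -0.002, "tz": -0.0, "ax": -0.0, "ay": 0.0, "az": -8.0}, {"tx": -0.016, "ty": -0.002, "tz": -0.0, "ax": -0.0, "ay": 0.0, "az": -12.0}, {"tx": -0.021, "ty": -0.002, "tz": -0.0, "ax": -0.0, "ay": 0.0, "az": -16.0}, {"tx": -0.027, "ty": -0.002, "tz": -0.0, "ax": -0.0, "ay": -0.0, "az": -20.0}]
[{"tx": -0.005, "ty": -0.0, "tz": -0.0, "ax": -0.0, "ay": -0.0, "az": -4.0}, {"tx": -0.01, "ty": -0.001, "tz": -0.0, "ax": -0.0, "ay": -0.0, "az": -8.0}, {"tx": -0.016, "ty": -0.001, "tz": -0.0, "ax": -0.0, "ay": -0.0, "az": -12.0}, {"tx": -0.021, "ty": -0.001, "tz": -0.0, "ax": -0.0, "ay": -0.0, "az": -16.0}, {"tx": -0.026, "ty": -0.001, "tz": -0.0, "ax": -0.0, "ay": -0.0, "az": -20.0}]
```

Call:
jog_arm([
  {"tx":-0.005,"ty":-0.001,"tz":0,"ax":0,"ay":0,"az":-4.0},
  {"tx":-0.011,"ty":-0.002,"tz":0,"ax":0,"ay":0,"az":-8.0},
  {"tx":-0.016,"ty":-0.002,"tz":0,"ax":0,"ay":0,"az":-12.0},
  {"tx":-0.021,"ty":-0.002,"tz":0,"ax":0,"ay":0,"az":-16.0},
  {"tx":-0.027,"ty":-0.001,"tz":0,"ax":0,"ay":0,"az":-20.0},
])

```text
time_s: 13.28
ee_pos: [0.4458, -0.091, 0.039]
eef_rot: [[-0.24, 0.971, -0.003], [0.971, 0.24, 0.002], [0.002, -0.003, -1.0]]
force: [-0.8, 1.3, 1.4]
grip_width: 0.002
gripper_force: 0.6
```

Call:
jog_arm([
  {"tx":-0.005,"ty":-0.001,"tz":0,"ax":0,"ay":0,"az":-4.0},
  {"tx":-0.01,"ty":-0.002,"tz":0,"ax":0,"ay":0,"az":-8.0},
  {"tx":-0.015,"ty":-0.002,"tz":0,"ax":0,"ay":0,"az":-12.0},
  {"tx":-0.021,"ty":-0.002,"tz":0,"ax":0,"ay":0,"az":-16.0},
  {"tx":-0.026,"ty":-0.001,"tz":0,"ax":0,"ay":0,"az":-20.0},
])

```text
time_s: 13.9
ee_pos: [0.4508, -0.1165, 0.0388]
eef_rot: [[-0.557, 0.83, -0.004], [0.83, 0.557, 0.002], [0.003, -0.002, -1.0]]
force: [-1.2, 1.0, 0.7]
grip_width: 0.0
gripper_force: 0.6
```

Run:
```python
from h import *
here()
im=viewer.camera("top")[208:326,326:474]; cv2.imwrite("pics/c7.png",cv2.resize(im,None,fx=5,fy=5,interpolation=cv2.INTER_CUBIC)[:,:,::-1])
```

```text
t 13.90 dock [-102.7457  208.3397] z 38.8 yaw 123.0 F dock [-1.2174  1.0186] Fz 0.68 q [-29.  13. 115.  -0.  52. -63.] w 0.00
```

View pics/c7.png

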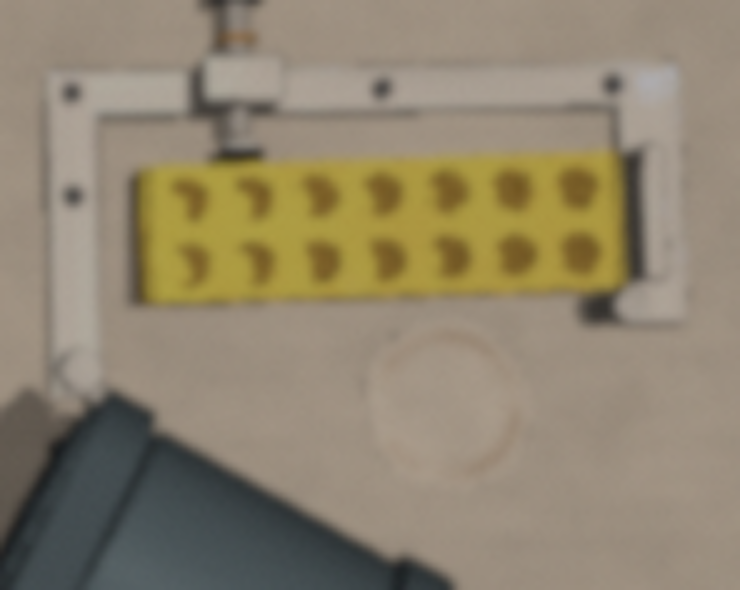

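The keeper is hidden by the wrist, but the 1.6 N reaction opposes its motion and the arm has left its old position. Continuing.

Call:
jog_arm([
  {"tx":-0.005,"ty":-0.001,"tz":0,"ax":0,"ay":0,"az":-4.0},
  {"tx":-0.011,"ty":-0.002,"tz":0,"ax":0,"ay":0,"az":-8.0},
  {"tx":-0.016,"ty":-0.002,"tz":0,"ax":0,"ay":0,"az":-12.0},
  {"tx":-0.021,"ty":-0.002,"tz":0,"ax":0,"ay":0,"az":-16.0},
  {"tx":-0.027,"ty":-0.002,"tz":0,"ax":0,"ay":0,"az":-20.0},
])

```text
time_s: 14.58
ee_pos: [0.4643, -0.1399, 0.0388]
eef_rot: [[-0.807, 0.591, -0.003], [0.591, 0.807, 0.002], [0.004, -0.0, -1.0]]
force: [-1.0, 2.1, 0.1]
grip_width: 0.002
gripper_force: 0.6
```

Call:
jog_arm([
  {"tx":-0.005,"ty":0,"tz":0,"ax":0,"ay":0,"az":-4.0},
  {"tx":-0.01,"ty":-0.001,"tz":0,"ax":0,"ay":0,"az":-8.0},
  {"tx":-0.016,"ty":-0.001,"tz":0,"ax":0,"ay":0,"az":-12.0},
  {"tx":-0.021,"ty":-0.001,"tz":0,"ax":0,"ay":0,"az":-16.0},
  {"tx":-0.026,"ty":-0.001,"tz":0,"ax":0,"ay":0,"az":-20.0},
])

```text
time_s: 15.2
ee_pos: [0.4847, -0.1562, 0.0387]
eef_rot: [[-0.96, 0.279, -0.003], [0.279, 0.96, 0.002], [0.004, 0.001, -1.0]]
force: [-0.4, 1.9, -0.3]
grip_width: -0.003
gripper_force: 0.6
```

Run:
```python
from h import *
here(); d=lambda x:np.radians(x)
plan([kp(d(162.8+i)) for i in (4,8,12,15,18)])
plan([kp(d(180.8+i)) for i in (2,4,6,8)]); plan([kp(d(188.8+i)) for i in (1,2,3,3)])
```

```text
t 15.20 dock [-69.4736 168.1104] z 38.7 yaw 162.9 F dock [-0.4169  1.8796] Fz -0.27 q [ -31.   18.  109.   -0.   54. -105.] w -0.00
[{"tx": -0.006, "ty": -0.001, "tz": -0.0, "ax": -0.0, "ay": -0.0, "az": -4.0}, {"tx": -0.011, "ty": -0.001, "tz": -0.0, "ax": -0.0, "ay": -0.0, "az": -8.0}, {"tx": -0.017, "ty": -0.002, "tz": -0.0, "ax": -0.0, "ay": -0.0, "az": -12.0}, {"tx": -0.021, "ty": -0.001, "tz": -0.0, "ax": -0.0, "ay": -0.0, "az": -15.0}, {"tx": -0.025, "ty": -0.001, "tz": -0.0, "ax": -0.0, "ay": -0.0, "az": -18.0}]
[{"tx": -0.002, "ty": -0.001, "tz": -0.0, "ax": -0.0, "ay": -0.0, "az": -2.0}, {"tx": -0.005, "ty": -0.001, "tz": -0.0, "ax": -0.0, "ay": -0.0, "az": -4.0}, {"tx": -0.007, "ty": -0.001, "tz": -0.0, "ax": -0.0, "ay": -0.0, "az": -6.0}, {"tx": -0.01, "ty": -0.002, "tz": -0.0, "ax": -0.0, "ay": -0.0, "az": -8.0}]
[{"tx": -0.002, "ty": 0.0, "tz": -0.0, "ax": -0.0, "ay": -0.0, "az": -1.0}, {"tx": -0.003, "ty": -0.0, "tz": -0.0, "ax": -0.0, "ay": -0.0, "az": -2.0}, {"tx": -0.004, "ty": -0.0, "tz": -0.0, "ax": -0.0, "ay": -0.0, "az": -3.0}, {"tx": -0.004, "ty": -0.0, "tz": -0.0, "ax": -0.0, "ay": -0.0, "az": -3.0}]
```

Call:
jog_arm([
  {"tx":-0.006,"ty":-0.001,"tz":0,"ax":0,"ay":0,"az":-4.0},
  {"tx":-0.011,"ty":-0.001,"tz":0,"ax":0,"ay":0,"az":-8.0},
  {"tx":-0.017,"ty":-0.002,"tz":0,"ax":0,"ay":0,"az":-12.0},
  {"tx":-0.021,"ty":-0.001,"tz":0,"ax":0,"ay":0,"az":-15.0},
  {"tx":-0.025,"ty":-0.001,"tz":0,"ax":0,"ay":0,"az":-18.0},
])

```text
time_s: 15.82
ee_pos: [0.5085, -0.1642, 0.0386]
eef_rot: [[-1.0, -0.031, -0.003], [-0.031, 1.0, 0.001], [0.003, 0.001, -1.0]]
force: [-1.0, 0.8, -0.1]
grip_width: 0.002
gripper_force: 0.6
```

Call:
jog_arm([
  {"tx":-0.001,"ty":0,"tz":0,"ax":0,"ay":0,"az":-1.0},
  {"tx":-0.002,"ty":0,"tz":0,"ax":0,"ay":0,"az":-2.0},
  {"tx":-0.003,"ty":0,"tz":0,"ax":0,"ay":0,"az":-3.0},
  {"tx":-0.004,"ty":0,"tz":0,"ax":0,"ay":0,"az":-3.0},
])

```text
time_s: 16.32
ee_pos: [0.5127, -0.1644, 0.0389]
eef_rot: [[-0.997, -0.082, -0.002], [-0.082, 0.997, 0.001], [0.002, 0.001, -1.0]]
force: [-0.9, -0.5, -0.3]
grip_width: -0.001
gripper_force: 0.6
```

Run:
```python
from h import *
here(); print(RD.T@(kp(np.radians(184))[0][:2]-TD)*1e3)
```

```text
t 16.32 dock [-41.5578 159.4962] z 38.9 yaw -176.2 F dock [-0.9272 -0.5113] Fz -0.25 q [ -30.   21.  104.   -0.   55. -125.] w -0.00
[-41.2281 158.0317]
```

Call:
jog_arm([
  {"tx":-0.002,"ty":0,"tz":0,"ax":0,"ay":0,"az":-1.5},
  {"tx":-0.004,"ty":-0.001,"tz":0,"ax":0,"ay":0,"az":-3},
  {"tx":-0.006,"ty":-0.001,"tz":0,"ax":0,"ay":0,"az":-4.5},
  {"tx":-0.008,"ty":-0.001,"tz":0,"ax":0,"ay":0,"az":-6},
  {"tx":-0.008,"ty":-0.001,"tz":0,"ax":0,"ay":0,"az":-6},
])

```text
time_s: 16.95
ee_pos: [0.5212, -0.1648, 0.039]
eef_rot: [[-0.982, -0.186, -0.002], [-0.186, 0.982, 0.001], [0.001, 0.001, -1.0]]
force: [0.0, 0.2, 0.2]
grip_width: 0.002
gripper_force: 0.0
```

Call:
jog_arm([
  {"tx":-0.001,"ty":0,"tz":0,"ax":0,"ay":0,"az":-1},
  {"tx":-0.002,"ty":0,"tz":0,"ax":0,"ay":0,"az":-2},
  {"tx":-0.003,"ty":-0.001,"tz":0,"ax":0,"ay":0,"az":-3},
  {"tx":-0.003,"ty":-0.001,"tz":0,"ax":0,"ay":0,"az":-3},
])

```text
time_s: 17.45
ee_pos: [0.524, -0.165, 0.0388]
eef_rot: [[-0.971, -0.237, -0.002], [-0.237, 0.971, 0.001], [0.002, 0.002, -1.0]]
force: [-1.2, 0.5, 0.0]
grip_width: 0.0
gripper_force: 0.3
```

Call:
jog_arm([
  {"tx":-0.001,"ty":0,"tz":0,"ax":0,"ay":0,"az":-0.5},
  {"tx":-0.002,"ty":0,"tz":0,"ax":0,"ay":0,"az":-1},
  {"tx":-0.002,"ty":0,"tz":0,"ax":0,"ay":0,"az":-1},
])

```text
time_s: 17.82
ee_pos: [0.5261, -0.1647, 0.0389]
eef_rot: [[-0.967, -0.254, -0.002], [-0.254, 0.967, 0.001], [0.002, 0.001, -1.0]]
force: [-0.7, -1.3, -0.3]
grip_width: 0.002
gripper_force: 0.3
```

Call:
jog_arm([
  {"tx":-0.001,"ty":0,"tz":0,"ax":0,"ay":0,"az":-0.5},
  {"tx":-0.002,"ty":0,"tz":0,"ax":0,"ay":0,"az":-1},
  {"tx":-0.002,"ty":0,"tz":0,"ax":0,"ay":0,"az":-1},
])

```text
time_s: 18.2
ee_pos: [0.528, -0.1642, 0.0389]
eef_rot: [[-0.963, -0.271, -0.002], [-0.271, 0.963, 0.001], [0.002, 0.001, -1.0]]
force: [0.1, 0.4, -0.7]
grip_width: -0.001
gripper_force: 0.2
```

Call:
jog_arm([
  {"tx":-0.001,"ty":0,"tz":0,"ax":0,"ay":0,"az":-0.2},
  {"tx":-0.002,"ty":0,"tz":0,"ax":0,"ay":0,"az":-0.4},
  {"tx":-0.002,"ty":0,"tz":0,"ax":0,"ay":0,"az":-0.4},
])

```text
time_s: 18.58
ee_pos: [0.5295, -0.1638, 0.0389]
eef_rot: [[-0.961, -0.278, -0.003], [-0.278, 0.961, 0.001], [0.003, 0.002, -1.0]]
force: [-4.0, -2.4, 1.9]
grip_width: -0.003
gripper_force: 2.3
```

Run:
```python
from h import *
here()
```

```text
t 18.57 dock [-24.8273 159.7656] z 38.9 yaw -164.8 F dock [-4.0339 -2.35  ] Fz 1.95 q [ -29.   22.  102.   -0.   56. -136.] w -0.00
```

Pad now meets the rack (~5 N) where predicted. One slight nudge, hold, then back off.

Call:
jog_arm([
  {"tx":-0.001,"ty":0,"tz":0,"ax":0,"ay":0,"az":0},
  {"tx":-0.001,"ty":0,"tz":0,"ax":0,"ay":0,"az":0},
  {"tx":-0.001,"ty":0,"tz":0,"ax":0,"ay":0,"az":0},
])

```text
time_s: 18.95
ee_pos: [0.5302, -0.1637, 0.0388]
eef_rot: [[-0.961, -0.278, -0.003], [-0.278, 0.961, 0.001], [0.003, 0.002, -1.0]]
force: [-5.2, -3.1, 4.1]
grip_width: -0.002
gripper_force: 2.9
```

Call:
jog_arm([
  {"tx":0.001,"ty":0,"tz":0,"ax":0,"ay":0,"az":0},
  {"tx":0.002,"ty":0,"tz":0,"ax":0,"ay":0,"az":0},
  {"tx":0.004,"ty":0,"tz":0,"ax":0,"ay":0,"az":0},
  {"tx":0.015,"ty":0,"tz":0,"ax":0,"ay":0,"az":0},
  {"tx":0.05,"ty":0,"tz":0,"ax":0,"ay":0,"az":0},
])

```text
time_s: 19.58
ee_pos: [0.4829, -0.1774, 0.0392]
eef_rot: [[-0.96, -0.279, -0.001], [-0.279, 0.96, 0.0], [0.001, 0.001, -1.0]]
force: [-0.5, -0.0, 0.3]
grip_width: 0.004
gripper_force: 0.0
```

Call:
jog_arm([
  {"tx":0.04,"ty":0,"tz":-0.04,"ax":0,"ay":0,"az":0},
  {"tx":0.08,"ty":0,"tz":-0.09,"ax":0,"ay":0,"az":0},
  {"tx":0.08,"ty":0,"tz":-0.13,"ax":0,"ay":0,"az":0},
  {"tx":0.08,"ty":0,"tz":-0.13,"ax":0,"ay":0,"az":0},
])

```text
time_s: 20.08
ee_pos: [0.4074, -0.2015, 0.1727]
eef_rot: [[-0.961, -0.277, 0.004], [-0.277, 0.961, -0.004], [-0.003, -0.005, -1.0]]
force: [-0.2, 0.6, -0.9]
grip_width: 0.001
gripper_force: 0.0
```

Run:
```python
from h import *
here()
im=viewer.camera("top"); cv2.imwrite("pics/t9.png",im[:,:,::-1]); a=cv2.imread("pics/top0.png").astype(int); b=cv2.imread("pics/t9.png").astype(int)
d=lambda r:abs(a-b)[r].mean()
print("bystanders diff", d(np.s_[215:250,280:310]), d(np.s_[170:220,195:240]))
# yellow rack outline
h=cv2.cvtColor(b.astype(np.uint8),cv2.COLOR_BGR2HSV); m=cv2.inRange(h,(20,110,60),(35,255,255)); m[:, :326]=0; m[:, 474:]=0;m[:208]=0;m[326:]=0
m=cv2.morphologyEx(m,cv2.MORPH_CLOSE,np.ones((9,9)))
c=max(cv2.findContours(m,0,2)[0],key=cv2.contourArea)
for p in cv2.boxPoints(cv2.minAreaRect(c)): print("rack",(pix2w("top",*p,.061)[:2]-TD)@RD*1e3)
# expected pad pixel (dock -9,162)
g=b.sum(2)[278:292,338:372]//3; print(g)
w=viewer.camera_model("top");T=w["world_to_cam"]
for q in((-8.5,162,60),(-30,234,60)):
    p=T[:3,:3]@np.r_[RD@np.array(q[:2])/1e3+TD,q[2]/1e3]+T[:3,3]; print(w["fx"]*p[0]/p[2]+w["cx"],w["fy"]*p[1]/p[2]+w["cy"])
```

```text
t 20.07 dock [-147.5041  124.0505] z 172.7 yaw -164.8 F dock [-0.2394  0.5679] Fz -0.88 q [ -41.   -2.  112.   -0.   69. -147.] w 0.00
bystanders diff 6.873650793650794 5.619111111111111
rack [ 58.3117 209.8898]
rack [58.2729  6.263 ]
rack [-2.1116  7.3258]
rack [ -2.161  210.1455]
[[148 145 148 153 156 159 155 143 133 133 133 136 138 141 142 143 144 142
  138 136 135 133 133 136 135 136 137 137 138 140 139 139 139 140]
 [134 140 150 156 159 159 154 142 136 139 142 144 146 145 144 143 141 136
  132 131 133 132 133 136 138 139 139 138 139 140 139 140 139 140]
 [127 142 154 159 161 160 157 149 144 144 146 145 144 141 137 137 138 135
  133 134 136 135 138 139 140 140 139 140 140 140 140 140 139 140]
 [128 147 157 159 159 159 157 152 145 141 141 138 137 138 136 137 138 138
  138 138 140 139 140 140 140 139 139 139 139 140 140 140 140 141]
 [128 147 156 158 158 158 157 153 143 139 139 137 138 140 139 141 141 141
  140 139 140 141 141 140 142 140 139 140 139 139 139 140 139 140]
 [126 142 153 156 158 158 156 150 143 141 141 141 142 143 143 142 142 142
  141 140 140 142 140 142 141 140 140 
[... 530 characters left out ...]
1 142 142 142 143 141 140 140 141 141 142 143 143 143 144 144]
 [135 134 136 139 142 143 143 143 142 141 141 141 142 142 141 141 140 142
  142 141 142 141 141 141 139 141 141 141 143 143 144 145 145 145]
 [139 138 139 140 141 141 141 141 141 141 140 140 141 141 141 141 140 141
  141 141 141 140 141 140 141 140 142 142 143 143 144 145 145 145]
 [141 140 141 141 140 141 141 141 141 140 140 140 140 141 140 139 140 141
  141 141 141 141 139 141 141 142 142 142 143 143 144 145 145 145]
 [139 140 141 141 141 140 140 141 141 139 140 140 140 140 140 140 141 141
  141 141 140 141 141 141 141 143 143 143 143 144 143 144 144 144]]
376.37620432165534 271.0847409192992
341.8068283464799 281.9200157688579
```

Run:
```python
from h import *
a=cv2.imread("pics/top0.png",0).astype(int); b=cv2.imread("pics/t9.png",0).astype(int)
print(b[262:280,352:390:2])
for n,r in dict(vial=(222,284,20,20),bottle=(172,197,42,40)).items():
    y,x,h,w=r; print(n,cv2.phaseCorrelate(a[y:y+h,x:x+w].astype(float),b[y:y+h,x:x+w].astype(float)), abs(a-b)[y:y+h,x:x+w].max())
print("bg",abs(a-b)[240:280,230:280].mean())
```

```text
[[ 93  95 136 150 150 145 115 109 141 150 151 150 129 102 125 147 150 148
  123]
 [ 93  91 132 149 150 143 121 117 143 150 149 149 132 110 132 148 150 150
  128]
 [ 93  88 128 149 149 140 126 130 147 150 151 150 136 124 142 148 150 150
  137]
 [ 93  87 128 149 150 142 137 142 147 148 148 150 142 137 146 147 150 149
  145]
 [ 93  86 126 148 147 144 143 145 143 143 143 145 141 138 141 144 144 142
  141]
 [ 94  85 122 140 136 134 137 138 136 129 130 129 122 120 132 135 137 130
  129]
 [104  97 117 127 121 120 123 127 129 118 109 101  94  99 126 137 136 132
  130]
 [122 119 125 128 124 124 127 131 132 113  95  76  70  80 126 143 144 141
  140]
 [138 137 137 136 137 136 136 136 132 112  98  66  61  71 124 145 146 147
  145]
 [142 143 142 142 141 141 138 136 128 122 116  70  60  67 121 145 147 147
  145]
 [144 143 141 140 135 137 134 134 133 137 133  78  62  74 123 146 147 147
  145]
 [143 142 136 132 125 131 136 140 143 144 137  95  77  92 134 147 146 147
  147]
 [141 134 126 122 125 135 146 147 143 138 137 119 105 119 141 148 148 148
  148]
 [134 123 121 128 137 144 147 146 138 135 139 136 129 136 145 147 149 148
  148]
 [128 125 133 141 146 145 143 140 136 137 141 145 141 144 146 147 147 148
  147]
 [133 139 143 144 142 140 138 138 139 140 143 144 145 146 146 145 146 148
  147]
 [144 145 139 137 135 137 140 140 141 142 143 144 145 146 145 144 146 146
  147]
 [146 143 133 135 135 140 141 142 142 142 144 144 145 145 145 145 145 147
  146]]
vial ((-0.010292281371496514, 0.06167765529655789), 0.7633593568609217) 10
bottle ((-0.0652067604563733, 0.5509838012808963), 0.9759174387931978) 11
bg 7.2695
```

The dark pad sits at pixel (376,271), exactly against the rack's front. The rack is home and the vial and bottle have not moved. Handing in.

```bash
python3 -c "
from cell import job; print(job.finish_job())"
```

```text
the job is handed in; nothing more can be done
None
```

The job is handed in: I pushed the rack home, held it on the buffer at about 10.6 N for 1.2 s, and swung the keeper against its front at about 6–7 N; nothing read above 12 N, and the last image showed the rack home and the vial and bottle unmoved.

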